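# Ready the glue pot: vent half open, lids on, dust cap lifted off

### The arm

A 6-joint arm with a two-finger parallel gripper is mounted at the origin on the work surface. World frame = base frame: x ahead of the robot, y to its left, z up, the work surface at z = 0. Lengths are in m, angles in rad, forces in N, time in s.
With the tool pointing down it reaches from about 0.3 to 0.75 m from the base axis. Payload 8.5 kg.
Tool frame: the origin (TCP) lies between the finger pads; the fingertips stand 8 mm ahead of it and the grasp point (between the pads) lies 11 mm behind it; z points along the fingers, y is the line along which they close (so a half turn about z gives the same grasp; the last joint's range is limited). The gripper opens to 85 mm and grips with 20 to 120 N. Pads are 22 mm wide; open, the fingers measure 114 mm over their backs; the gripper's body (76 mm by 85 mm) begins 54 mm behind the grasp point. The pads swing forward as they close: fully open they stand 13 mm farther back than shut.
Start: joints at [-1.506, 0.381, 1.297, -0, 1.464, -0.215], TCP at [0.152, -0.529, 0.239] pointing down, gripper open.
Joint ranges: [-3.11, 3.11], [-0.89, 2.33], [0.22, 2.48], [-1.42, 4.56], [0.17, 2.85], [-2.88, 2.88]. Speed limits (rad/s): [2.39, 2.39, 3.14, 3.14, 3.14, 3.14].

### API

Orientations are given as a unit quaternion [x, y, z, w].
In Python, from workcell import observe, snapshot, close_job gives the robot as it stands.
- The arm moves only by the tool play_rows, never from a script. Its argument "targets" is a list of rows, each a list of 7 numbers: the turn, a rotation vector about the tool's x, y, z in degrees, then the shift along the tool's x, y, z in m, then the finger opening in m, from 0 to 0.0854. In form: [[rx, ry, rz, x, y, z, claw], ...]. A call has 1 to 12 rows; each row shifts and turns the commanded pose from where the row before left it, along the tool's axes as they then stand; what a row does not reach is not made up. A row lasts 1/10 s, in which the tool goes at most 50 mm and 8.59 degrees, less where a joint would pass 70% of its speed; a pose out of reach is approached as far as the arm can. A call is refused whole if a number of a shift passes 0.05 or a number of a turn 8.59, either way. A call with a gripper value outside its range is refused whole. The fingers move at their own pace and stop on an object; "force" is the grip in N (left out, the last holds). Time passes only in rows, so rows that do not move let the fingers close. It gives the time, the measured TCP pose, the force, the opening and the grip force at its end, in the units of the state.
- observe(): the state, without advancing time (a new reading comes with each control period).
- snapshot(name): name is "scene" or "top" or "wrist"; returns a dict with "frame" (420x560x3 uint8, red, green, blue), "range_z" (420x560 float32, m along the optical axis (not along the pixel's ray), 0 where there is no reading), "fx", "fy", "cx", "cy" (pixels), "world_to_cam" (4x4, takes a point from world to camera coordinates); the wrist camera has in their place "mount" (4x4, takes a point from camera to tool coordinates, whose origin is the TCP and whose axes are the flange's). Camera axes: x right, y down, z forward; pixel columns grow to the right and rows downward; lengths in m; the calibration is good to about 2 mm. A picture is of the moment at which its call begins: read the wrist's pose just before it.
- close_job(): hands the job in; it is judged then, once.
The state is a dict: "t": time; "q": joint angles; "qd": joint speeds; "joint_efforts": joint torques, N m; "ee_pos": TCP position; "tool_rot": TCP orientation; "force": force on the tool from outside, world axes, zero at the start; "wrist_torque": the same for the moment, N m; "grip_width": finger opening in m; "grip_force": force on a finger pad.
Only numpy, scipy, OpenCV 4.12 (cv2) and the standard library are available. Lean on these libraries where they do the work, as an engineer would, in place of code of your own. Each camera call takes 0.05 s, during which the arm holds its last target. There are 200 camera calls.

### The job

Get the glue pot ready for pasting: first turn the lever of the vent valve on its side to half open, 45 degrees. Then pick up the nested pair of lids by the wide knurled rim of the lower one, the brush lid, carry them together and lower them gently, without dropping them, until the brush lid sits fully home and level in the pot's mouth, and let go of it. Last, lift the dust cap alone straight up off the brush lid, leaving the brush lid seated and undisturbed, and finish still holding the cap about 10 cm above it over the pot; leave the other things on the bench where they are.

Things in the scene. Friction and masses are not known exactly. Their poses are not given: they have to be found in the camera images.
- pot: electric water-jacketed glue pot, fixed to the bench: round steel jacket 124 mm across with a flat deck 72 mm above its underside, a thermostat knob low on its -x side, and in the middle of the deck the collar of the insert pot, 56 mm outside, 50 mm inside, rising to 102 mm above the underside. Brass vent pipe with a ball valve leaves the jacket along the pot's -y. Origin: centre of its underside, on the 3 mm cutting mat; z up
- pot_mouth (a point): centre of the collar's mouth, level with the collar's top edge, 102 mm above the pot's underside. With the brush lid fully home its rim rests on this edge and its origin lies 14 mm below this point
- valve (a joint): angle of the ball valve's lever in rad, about a vertical axis: 0 is shut (lever square to the vent pipe, pointing along the pot's -x), 1.571 fully open (lever along the pipe, pointing away from the jacket, the pot's -y); it grows counter-clockwise seen from above. Half open is 0.785. Stiff with friction (0.2 N m) and stays where it is left; it starts nearly shut (0 to 0.35)
- valve_stem (a point): point on the valve lever's vertical turning axis, at the middle height of the lever's sleeve (84 mm above the pot's underside), 118 mm from the pot's axis along the pot's -y
- lever_grip (a point): point in the middle of the lever's black sleeve, 62 mm out from the turning axis; the sleeve is level, 13 mm wide, 8 mm high and runs from 26 to 82 mm out from the axis; its underside is 80 mm above the pot's underside, with free space beneath it. The point's x axis points along the lever towards the turning axis, z up
- brush_lid: inner, lower lid, aluminium, 0.15 kg: plug 46 mm across and 14 mm deep (chamfered foot) that enters the pot's mouth; above it a knurled rim 62 mm across and 12 mm thick (14 to 26 mm above the origin); above that a neck 33 mm across and 9 mm high with a 22 mm brush hole. Starts standing on its plug on the cutting mat to the left of the pot (+y). Origin: centre of the plug's underside, z up
- dust_cap: outer, upper lid, aluminium, 0.06 kg, set loosely over the brush lid's neck (1.5 mm clearance all round) and resting on its rim, not fastened: round cap 44 mm across and 13 mm high with a hollow 10 mm deep, and a black knob on top, 18 mm across from 18 to 29 mm above the origin, on a 13 mm stem. Origin: centre of the skirt's underside, 26 mm above the brush lid's origin when in place; z up
- wax_tin: bystander: low round screw-top aluminium tin, 58 mm across, 26 mm high, no knob and no neck; origin under its centre
- mallet: bystander: maul standing on its head, head 62 mm across, 184 mm tall in all; origin under its centre
- awl: bystander: awl lying down, black turned handle 91 mm, 28 mm thick, spike 55 mm beyond; origin under the handle, x along the tool towards the spike
- beveller: bystander: edge beveller lying down, dark wooden handle 91 mm, 28 mm thick, blade 50 mm beyond; origin under the handle, x towards the blade
- pliers: bystander: steel pliers lying flat, 146 mm long, 46 mm wide, 12 mm high; origin at the pivot, x towards the jaws
- glue_brush: bystander: flat glue brush lying down, 191 mm long, 22 mm wide, 12 mm high; origin under its ferrule end, x towards the bristles
- journal: bystander: leather-bound journal lying flat, 215 x 155 x 34 mm; origin under its centre
There are look-alikes about, which are no part of the job. Leave any brown or orange look-alike of the brush_lid alone.

How it is judged:
On the way, in this order (a step that is already met when the one before it is completed fails the run):
1. the vent valve's lever stands at half open (value of joint valve between 0.665 and 0.905 rad and velocity of joint valve between -0.05 and 0.05 rad/s), for 0.3 s.
2. both lids together sit on the pot, the brush lid fully home and let go (horizontal distance between brush_lid and pot_mouth below 0.005 m and z of brush_lid in the frame of pot between 0.08 and 0.091 m and angle between brush_lid's own z axis and vertical below 0.06 rad and distance between dust_cap and brush_lid below 0.031 m and contact force between the fingers and brush_lid below 0.1 N and linear speed of brush_lid below 0.02 m/s), for 0.2 s.
At the end, for the whole second after the job is handed in: Lever at 0.785 rad within 0.12; brush lid in the pot's mouth, centred within 5 mm, within 3 mm of fully home, level within 0.06 rad, untouched, at rest; dust cap held still by the fingers alone, its skirt 70 to 180 mm above the brush lid's rim, within 50 mm of the pot's axis (value of joint valve between 0.665 and 0.905 rad and horizontal distance between brush_lid and pot_mouth below 0.005 m and z of brush_lid in the frame of pot between 0.08 and 0.091 m and angle between brush_lid's own z axis and vertical below 0.06 rad and z of dust_cap in the frame of brush_lid between 0.096 and 0.206 m and horizontal distance between dust_cap and pot_mouth below 0.05 m and contact force between the fingers and dust_cap above 0.5 N and contact force between dust_cap and brush_lid below 0.05 N and contact force between the fingers and brush_lid below 0.1 N and linear speed of dust_cap below 0.05 m/s and linear speed of brush_lid below 0.02 m/s); the arm keeps its last pose, push and grip.
It fails at once if the dust cap comes off the brush lid while the brush lid is not seated in the pot (cap taken off or lost early, or the brush lid lifted or tipped with it) (distance between dust_cap and brush_lid above 0.04 m and not (horizontal distance between brush_lid and pot_mouth below 0.006 m and z of brush_lid in the frame of pot below 0.093 m and angle between brush_lid's own z axis and vertical below 0.1 rad)).
It fails at once if the lids are dropped on to the pot (faster than 0.4 m/s at the mouth) (horizontal distance between brush_lid and pot_mouth below 0.025 m and z of brush_lid in the frame of pot below 0.105 m and linear speed of brush_lid above 0.4 m/s).
It fails at once if another thing on the bench is moved by more than 30 mm (distance of any of wax_tin, mallet, awl, beveller, pliers, glue_brush, journal from where it was at the start of the episode above 0.03 m).
It also fails if it takes over 69 s, if anything falls off the work surface, if the arm or the gripper's body presses on something with over 40 N, if the wrist force passes 120 N, or if a joint passes its speed limit or range.

## Working session

There is one attempt and no reset: what is moved stays moved. The work goes in short steps, Python scripts to look and compute and a tool call to move; the robot and the scene stay as the last step left them, time stands still between calls to the robot, and variables do not carry over. Pictures are saved under pics/ and viewed, at most 10 in all, crops included, and the job is handed in when it is done.

Besides the shell and the picture viewer there is one more tool, called after ">>>" by a JSON object that holds its "fn" and its "kwargs", one argument or row to a line. play_rows: Moves the arm, as the interface text tells. Its arguments: {"type":"object","properties":{"targets":{"type":"array","items":{"type":"array","items":{"type":"number"}}},"force":{"type":"number"}},"required":["targets"]}

```bash
mkdir -p pics; ls
cat > h.py <<'E'
import numpy as np, cv2
from workcell import observe, snapshot, close_job
from scipy.spatial.transform import Rotation as R
def cam(name):
    st=observe(); s=snapshot(name)
    if 'world_to_cam' in s: c2w=np.linalg.inv(np.array(s['world_to_cam']))
    else:
        T=np.eye(4);T[:3,:3]=R.from_quat(st['tool_rot']).as_matrix();T[:3,3]=st['ee_pos'];c2w=T@np.array(s['mount'])
    z=s['range_z'];v,u=np.indices(z.shape)
    P=np.stack([(u-s['cx'])/s['fx']*z,(v-s['cy'])/s['fy']*z,z],-1)@c2w[:3,:3].T+c2w[:3,3]
    P[z==0]=np.nan
    s['c2w']=c2w;s['P']=P;s['st']=st
    return s
def ray(s,u,v,h):
    d=s['c2w'][:3,:3]@np.array([(u-s['cx'])/s['fx'],(v-s['cy'])/s['fy'],1]);o=s['c2w'][:3,3]
    return o+d*(h-o[2])/d[2]
def save(s,f,crop=None,k=1):
    im=cv2.cvtColor(s['frame'],cv2.COLOR_RGB2BGR)
    if crop: a,b,c,d=crop; im=im[b:d,a:c]
    cv2.imwrite(f,cv2.resize(im,None,fx=k,fy=k,interpolation=cv2.INTER_CUBIC))
E
python3 - <<'E'
from h import *
s=cam('top');save(s,'pics/top.png',k=1.4);np.savez('top.npz',P=s['P'],f=s['frame'])
t=cam('scene');save(t,'pics/scene.png',k=1.4)
print(s['st']);print(s['c2w'],s['fx'])
E
```

```text
pics
{'t': 0.0, 'q': array([-1.50630408e+00,  3.81180267e-01,  1.29826063e+00,  2.25256470e-05,
        1.46359592e+00, -2.15275979e-01]), 'qd': array([-0.00086335,  0.00061207, -0.00274375,  0.0011353 ,  0.00029657,
        0.00051386]), 'joint_efforts': array([-2.46934578e-03, -4.48472893e+01, -2.31277746e+01, -2.72595125e-04,
        4.81253082e-03, -2.95598852e-05]), 'ee_pos': array([ 0.15187047, -0.52832357,  0.23872026]), 'tool_rot': array([ 9.90232072e-01,  1.39427124e-01,  6.55531041e-05, -7.19188281e-04]), 'force': array([-0.13577653,  0.59730512,  0.06442782]), 'wrist_torque': array([0.0504693 , 0.02941022, 0.02801231]), 'grip_force': 0.0, 'grip_width': 0.08567214746626982}
[[ 0.01831017 -0.99636094  0.08324435  0.3981698 ]
 [-0.99973872 -0.01710548  0.01516202  0.10411629]
 [-0.01368291 -0.08350022 -0.99641382  1.39763845]
 [ 0.          0.          0.          1.        ]] 505.63314677981873
```

View pics/top.png

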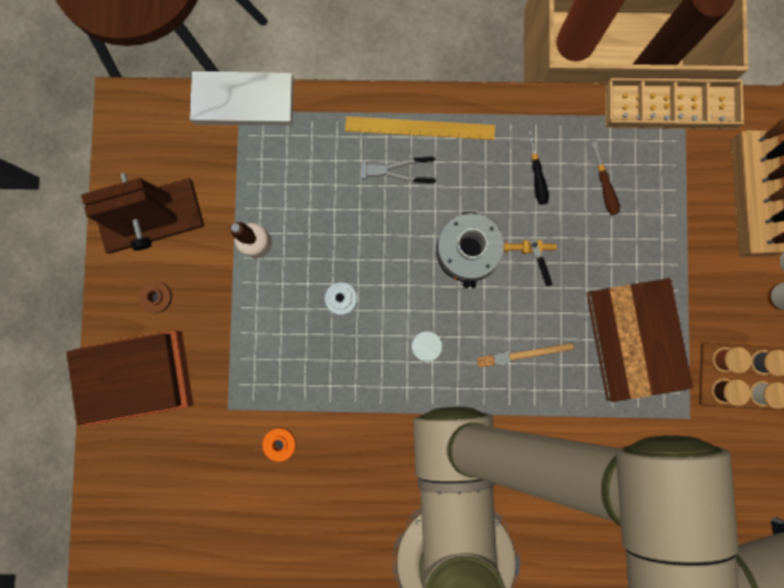

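View pics/scene.png

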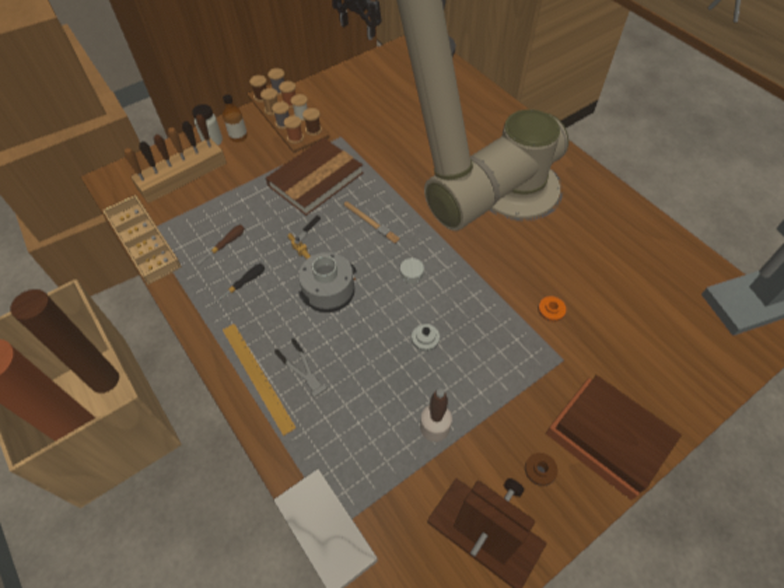

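The top view shows the pot at about (470,245), the vent pipe running right with its black lever from (537,247) to (548,283), the lids at (340,298), and the wax tin at (427,346), all in picture pixels at 1.4x scale.

Run:
```python
from h import *
d=np.load('top.npz');P=d['P'];f=d['frame'] if 'frame' in d else d['f'];f=f.astype(int)
v,u=np.indices(f.shape[:2]);V=f.max(-1)
def reg(cu,cv,r):return (np.hypot(u-cu/1.4,v-cv/1.4)<r/1.4)
def circ(m,n):
    p=P[m];p=p[~np.isnan(p[:,0])];c,r=cv2.minEnclosingCircle(p[:,:2].astype(np.float32));print(n,len(p),'mean',p.mean(0).round(4),'circ',np.round(c,4),round(r,4))
    return p
for n,z0,z1 in(('deck',.068,.083),('collar',.095,.112)):
    circ(reg(470,245,45)&(P[...,2]>z0)&(P[...,2]<z1),n)
circ(reg(340,298,30)&(P[...,2]>.022)&(P[...,2]<.036),'rim')
circ(reg(340,298,30)&(P[...,2]>.036)&(P[...,2]<.05),'cap')
circ(reg(340,298,30)&(P[...,2]>.052),'knob')
m=reg(543,265,32)&(P[...,2]>.07)&(V<70)
p=circ(m,'lever')
print(p[:,2].min(),p[:,2].max())
q=p[:,:2];c=q.mean(0);w,s,vt=np.linalg.svd(q-c);t=(q-c)@vt[0];print(vt[0],t.min(),t.max(),c+vt[0]*t.min(),c+vt[0]*t.max())
# pipe brass
m=reg(530,247,32)&(f[...,0]-f[...,2]>60)&(P[...,2]>.03);p=circ(m,'brass');
q=p[:,:2];w,s,vt=np.linalg.svd(q-q.mean(0));print(vt[0])
circ(reg(427,346,24)&(P[...,2]>.02),'tin')
circ(reg(250,240,30)&(P[...,2]>.02),'mallet')
```

```text
deck 1336 mean [ 0.6003 -0.0151  0.0745] circ [ 0.6018 -0.0162] 0.0623
collar 101 mean [ 0.6029 -0.0158  0.1024] circ [ 0.601  -0.0158] 0.028
rim 204 mean [0.4999 0.2301 0.0285] circ [0.5008 0.2315] 0.0313
cap 164 mean [0.5002 0.2306 0.0419] circ [0.497 0.232] 0.0252
knob 34 mean [0.5007 0.2316 0.0573] circ [0.5007 0.2315] 0.0091
lever 102 mean [ 0.5542 -0.151   0.09  ] circ [ 0.5655 -0.1482] 0.0409
0.08076302059517437 0.09697080078291997
[-0.94450683 -0.32849178] -0.05235752790308508 0.02920546150333551 [ 0.6036237  -0.13378286] [ 0.5265869  -0.16057563]
brass 188 mean [ 0.6028 -0.1269  0.0605] circ [ 0.6009 -0.13  ] 0.0487
[ 0.03317248 -0.99944964]
tin 352 mean [0.4114 0.0632 0.0282] circ [0.4115 0.0632] 0.0287
mallet 544 mean [0.6036 0.395  0.0953] circ [0.6087 0.4034] 0.0316
```

>>> {"fn": "play_rows", "kwargs": {
  "targets": [
    [0,0,0,0.02,-0.01,0.0,0.05],
    [0,0,0,0.04,-0.021,0.005,0.05],
    [0,0,0,0.043,-0.022,0.005,0.05],
    [0,0,0,0.044,-0.023,0.005,0.05],
    [0,0,0,0.044,-0.023,0.005,0.05],
    [0,0,0,0.044,-0.023,0.005,0.05],
    [0,0,0,0.044,-0.023,0.005,0.05],
    [0,0,-1,0.044,-0.023,0.005,0.05],
    [0,0,-1,0.044,-0.023,0.005,0.05],
    [0,0,-1,0.044,-0.023,0.005,0.05],
    [0,0,0,0.04,-0.02,0,0.05],
    [0,0,0,0.02,-0.01,0,0.05]
  ],
  "force": 30
}}

```text
t: 1.3
ee_pos: [0.5346, -0.1567, 0.1938]
tool_rot: [0.986, 0.167, -0.0, -0.0]
force: [0.7, -0.5, 0.5]
grip_width: 0.0498
grip_force: 0.0
```

>>> {"fn": "play_rows", "kwargs": {
  "targets": [
    [0,0,0,0,0,0,0.05],
    [0,0,0,0,0,0,0.05]
  ]
}}

```text
t: 1.5
ee_pos: [0.5327, -0.1595, 0.1939]
tool_rot: [0.986, 0.166, -0.0, -0.0]
force: [-1.0, 0.6, -0.4]
grip_width: 0.0501
grip_force: 0.0
```

```bash
cat >> h.py <<'E'
def lever(s):
    P=s['P'];V=s['frame'].max(-1);st=np.array([.606,-.134])
    d=np.hypot(P[...,0]-st[0],P[...,1]-st[1])
    m=(P[...,2]>.078)&(P[...,2]<.098)&(V<75)&(d<.095)&(P[...,1]<-.1)
    n,lab,sta,_=cv2.connectedComponentsWithStats(m.astype(np.uint8));m=lab==1+sta[1:,4].argmax()
    q=P[m][:,:2];c=q.mean(0);vt=np.linalg.svd(q-c,full_matrices=False)[2];t=(q-c)@vt[0]
    e=[c+vt[0]*t.min(),c+vt[0]*t.max()]
    print('lever n',len(q),'z',np.median(P[m][:,2]).round(4),'mean',c.round(4),'ends',np.round(e,4),'ang',np.rad2deg(np.arctan2(vt[0][1],vt[0][0])).round(2)%180)
def tool(s):
    r=R.from_quat(s['st']['tool_rot']).as_matrix();print('tcp',s['st']['ee_pos'].round(4),'theta',np.rad2deg(np.arctan2(r[1,0],r[0,0])).round(2),'z',r[:,2].round(4),'t',round(s['st']['t'],2))
E
python3 - <<'E'
from h import *
s=cam('wrist');tool(s);save(s,'pics/w1.png');lever(s)
P=s['P'];f=s['frame'].astype(int)
m=(f[...,0]-f[...,2]>60)&(P[...,2]>.03)&(np.abs(P[...,1]+.12)<.06)&(np.abs(P[...,0]-.605)<.04)
q=P[m][:,:2];print(len(q),q.mean(0),np.linalg.svd(q-q.mean(0),full_matrices=False)[2][0])
for a,b in((.068,.083),(.095,.112)):
    m=(P[...,2]>a)&(P[...,2]<b)&(np.hypot(P[...,0]-.602,P[...,1]+.016)<.075)
    if m.sum()>50: print(m.sum(),cv2.minEnclosingCircle(P[m][:,:2].astype(np.float32)),P[m][:,2].mean())
E
```

```text
tcp [ 0.5327 -0.1595  0.1939] theta 19.08 z [-9.e-04  2.e-04 -1.e+00] t 1.5
lever n 1486 z 0.0909 mean [ 0.5542 -0.1512] ends [[ 0.5791 -0.1426]
 [ 0.5268 -0.1606]] ang 18.930000000000007
2853 [ 0.60418831 -0.12599041] [ 0.02460445 -0.99969726]
14919 ((0.6016064882278442, -0.015627892687916756), 0.062463898211717606) 0.07534809893883435
2395 ((0.6014354228973389, -0.015981435775756836), 0.02836241014301777) 0.10229516123063377
```

View pics/w1.png

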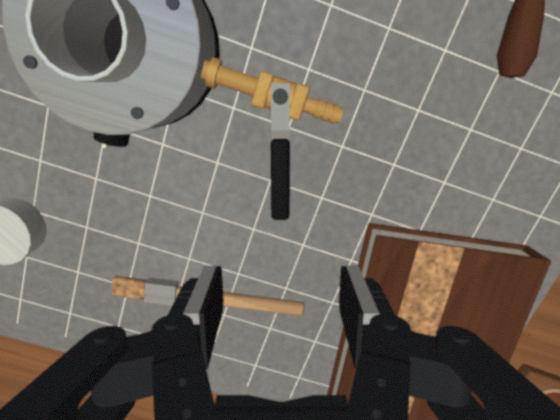

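The wrist view shows the lever sleeve running from (280,215) to (280,140), between the lines of the open fingers. Everything matches the given sizes, and the valve stands at about 0.31 rad.

>>> {"fn": "play_rows", "kwargs": {
  "targets": [
    [0,0,0,0.0134,-0.001,0.02,0.04],
    [0,0,0,0,0,0.03,0.04],
    [0,0,0,0,0,0.03,0.04],
    [0,0,0,0,0,0.025,0.04],
    [0,0,0,0,0,0.011,0.04],
    [0,0,0,0,0,0,0.04],
    [0,0,0,0,0,0,0.0],
    [0,0,0,0,0,0,0.0],
    [0,0,0,0,0,0,0.0],
    [0,0,0,0,0,0,0.0],
    [0,0,0,0,0,0,0.0]
  ],
  "force": 30
}}

```text
t: 2.65
ee_pos: [0.5457, -0.1548, 0.0797]
tool_rot: [0.986, 0.165, 0.001, 0.001]
force: [-1.2, -2.5, 5.8]
grip_width: 0.0117
grip_force: 32.6
```

>>> {"fn": "play_rows", "kwargs": {
  "targets": [
    [0,0,-3,0,0.0033,0,0.0],
    [0,0,-3,0,0.0033,0,0.0],
    [0,0,-3,0,0.0033,0,0.0],
    [0,0,-3,0,0.0033,0,0.0],
    [0,0,-3,0,0.0033,0,0.0],
    [0,0,-3,0,0.0033,0,0.0],
    [0,0,-3,0,0.0033,0,0.0],
    [0,0,-3,0,0.0033,0,0.0],
    [0,0,-3.2,0,0.0033,0,0.0],
    [0,0,0,0,0,0,0.0],
    [0,0,0,0,0,0,0.0],
    [0,0,0,0,0,0,0.0]
  ]
}}

```text
t: 3.85
ee_pos: [0.5615, -0.1792, 0.0797]
tool_rot: [0.92, 0.393, 0.001, 0.001]
force: [2.0, 2.9, 6.3]
grip_width: 0.0123
grip_force: 32.4
```

Run:
```python
from h import *
s=cam('wrist');tool(s);p=s['st']['ee_pos'];print(np.rad2deg(np.arctan2(p[1]+.1342,p[0]-.6037))+180,np.hypot(p[1]+.1342,p[0]-.6037),s['st']['force'])
```

```text
tcp [ 0.5615 -0.1792  0.0797] theta 46.26 z [ 3.4e-03 -4.0e-04 -1.0e+00] t 3.85
46.827979493382884 0.06164006933643787 [1.96333907 2.89614128 6.31269433]
```

Lever at about 46.3–46.8°, on target. Release, rise and check.

>>> {"fn": "play_rows", "kwargs": {
  "targets": [
    [0,0,0,0,0,0,0.04],
    [0,0,0,0,0,0,0.04],
    [0,0,0,0,0,0,0.04],
    [0,0,0,0,0,0,0.04],
    [0,0,0,0,0,-0.02,0.05],
    [0,0,0,0,0,-0.03,0.06],
    [0,0,0,0,0,-0.03,0.0854],
    [0,0,0,0,0,-0.03,0.0854],
    [0,0,0,-0.02,0,-0.01,0.0854],
    [0,0,0,0,0,0,0.0854],
    [0,0,0,0,0,0,0.0854]
  ]
}}

```text
t: 5.0
ee_pos: [0.5464, -0.1939, 0.1979]
tool_rot: [0.92, 0.392, -0.0, -0.0]
force: [-0.9, 0.6, 0.2]
grip_width: 0.0849
grip_force: 0.0
```

Run:
```python
from h import *
s=cam('wrist');tool(s);lever(s);lever(cam('top'))
```

```text
tcp [ 0.5464 -0.1939  0.1979] theta 46.18 z [-5.e-04  5.e-04 -1.e+00] t 5.0
lever n 1498 z 0.0909 mean [ 0.568  -0.1722] ends [[ 0.5859 -0.1531]
 [ 0.5486 -0.193 ]] ang 46.96000000000001
lever n 65 z 0.0905 mean [ 0.5726 -0.1658] ends [[ 0.5837 -0.1543]
 [ 0.5607 -0.1782]] ang 46.03
```

>>> {"fn": "play_rows", "kwargs": {
  "targets": [
    [0,0,0,0.01,-0.015,0,0.0854],
    [0,0,0,0.02,-0.03,0,0.0854],
    [0,0,0,0.0235,-0.036,0,0.0854],
    [0,0,0,0.0235,-0.036,0,0.0854],
    [0,0,0,0.0235,-0.036,0,0.0854],
    [0,0,0,0.0235,-0.036,0,0.0854],
    [0,0,0,0.0235,-0.036,0,0.0854],
    [0,0,0,0.0235,-0.036,0,0.0854],
    [0,0,0,0.0235,-0.036,0,0.0854],
    [0,0,0,0.02,-0.02,0,0.0854],
    [0,0,0,0,-0.01,0,0.0854],
    [0,0,0,0,0,0,0.0854]
  ]
}}

```text
t: 6.3
ee_pos: [0.4573, 0.1884, 0.1979]
tool_rot: [0.919, 0.394, -0.001, -0.0]
force: [-0.3, 0.5, 0.1]
grip_width: 0.0853
grip_force: 0.0
```

>>> {"fn": "play_rows", "kwargs": {
  "targets": [
    [0,0,0,0,0,0,0.0854],
    [0,0,0,0,0,0,0.0854]
  ]
}}

```text
t: 6.5
ee_pos: [0.459, 0.1863, 0.1982]
tool_rot: [0.92, 0.392, -0.0, 0.0]
force: [0.3, -0.7, 0.1]
grip_width: 0.0856
grip_force: 0.0
```

Run:
```python
from h import *
s=cam('wrist');tool(s);P=s['P'];save(s,'pics/w2.png')
d=np.hypot(P[...,0]-.5005,P[...,1]-.231)
r=R.from_quat(s['st']['tool_rot']).as_matrix()
for n,a,b,rr in(('rim',.024,.034,.04),('cap',.037,.047,.04),('knob',.053,.063,.02)):
    m=(d<rr)&(P[...,2]>a)&(P[...,2]<b)
    if m.sum()<20: print(n,m.sum());continue
    c,R0=cv2.minEnclosingCircle(P[m][:,:2].astype(np.float32));z=np.median(P[m][:,2])
    print(n,m.sum(),np.round(c,4),round(R0,4),z.round(4),'tool shift',(r.T@(np.array([*c,z])-s['st']['ee_pos'])).round(4))
```

```text
tcp [0.459  0.1863 0.1982] theta 46.16 z [-2.e-04 -2.e-04 -1.e+00] t 6.5
rim 2277 [0.5006 0.2321] 0.0315 0.0292 tool shift [ 0.0619 -0.0018  0.169 ]
cap 2094 [0.5008 0.2321] 0.0219 0.0422 tool shift [ 0.062  -0.0016  0.156 ]
knob 471 [0.5008 0.2319] 0.0089 0.058 tool shift [ 0.0619 -0.0015  0.1402]
```

View pics/w2.png

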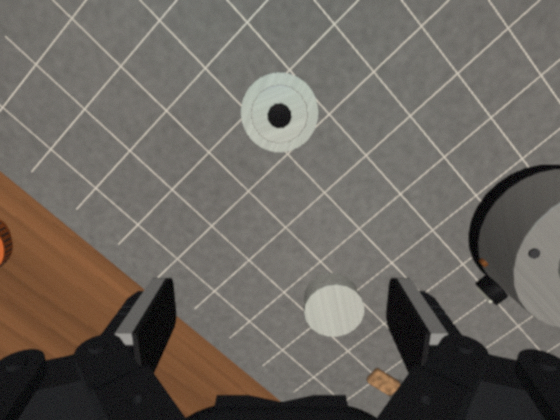

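The wrist view shows the nested lids at (280,113) with the knob centred on the cap, and the nearby area is clear. The wax tin at (335,310) is outside the grasp line.

>>> {"fn": "play_rows", "kwargs": {
  "targets": [
    [0,0,0,0.03,-0.0017,0,0.0854],
    [0,0,0,0.032,0,0,0.0854],
    [0,0,0,0,0,0.03,0.0854],
    [0,0,0,0,0,0.04,0.0854],
    [0,0,0,0,0,0.04,0.0854],
    [0,0,0,0,0,0.04,0.0854],
    [0,0,0,0,0,0.02,0.0854],
    [0,0,0,0,0,0.01,0.0854],
    [0,0,0,0,0,0.008,0.0854],
    [0,0,0,0,0,0,0.0854],
    [0,0,0,0,0,0,0.0854]
  ]
}}

```text
t: 7.65
ee_pos: [0.5011, 0.2331, 0.0112]
tool_rot: [0.92, 0.392, 0.001, 0.0]
force: [-0.3, -0.5, 0.8]
grip_width: 0.0853
grip_force: 0.0
```

>>> {"fn": "play_rows", "kwargs": {
  "targets": [
    [0,0,0,0,0,0,0.075],
    [0,0,0,0,0,0,0.068],
    [0,0,0,0,0,0,0.064],
    [0,0,0,0,0,0,0.06],
    [0,0,0,0,0,0,0.055],
    [0,0,0,0,0,0,0.05],
    [0,0,0,0,0,0,0.05],
    [0,0,0,0,0,0,0.05]
  ],
  "force": 50
}}

```text
t: 8.45
ee_pos: [0.5009, 0.2331, 0.0113]
tool_rot: [0.92, 0.393, 0.001, 0.0]
force: [-1.5, -1.0, 7.6]
grip_width: 0.0604
grip_force: 52.2
```

>>> {"fn": "play_rows", "kwargs": {
  "targets": [
    [0,0,0,0,0,-0.003,0.05],
    [0,0,0,0,0,-0.007,0.05],
    [0,0,0,0,0,-0.012,0.05],
    [0,0,0,0,0,-0.018,0.05],
    [0,0,0,0,0,-0.022,0.05],
    [0,0,0,0,0,-0.024,0.05],
    [0,0,0,0,0,-0.024,0.05],
    [0,0,0,0,0,-0.02,0.05],
    [0,0,0,0,0,-0.014,0.05],
    [0,0,0,0,0,-0.008,0.05],
    [0,0,0,0,0,-0.003,0.05],
    [0,0,0,0,0,0,0.05]
  ]
}}

```text
t: 9.65
ee_pos: [0.5003, 0.233, 0.1654]
tool_rot: [0.92, 0.393, -0.0, -0.0]
force: [0.1, 0.6, -2.6]
grip_width: 0.0602
grip_force: 54.5
```

```bash
cat >> h.py <<'E'
def held(s):
    # lid features around the grasp, in tool coords
    P=s['P'];st=s['st'];r=R.from_quat(st['tool_rot']).as_matrix();Q=(P-st['ee_pos'])@r
    f=s['frame'].astype(int);V=f.min(-1)
    for n,a,b in(('rim',-.021,-.0155),('cap',-.034,-.027),('knob',-.052,-.042)):
        m=(Q[...,2]>a)&(Q[...,2]<b)&(np.hypot(Q[...,0],Q[...,1])<(.034 if n=='rim' else .026 if n=='cap' else .014))
        if n!='knob': m&=V>110
        if m.sum()>20:
            c,R0=cv2.minEnclosingCircle(Q[m][:,:2].astype(np.float32));print(n,m.sum(),np.round(c,4),round(R0,4),np.median(Q[m][:,2]).round(4))
        else: print(n,m.sum())
E
python3 - <<'E'
from h import *
s=cam('wrist');tool(s);held(s);save(s,'pics/w3.png')
r=R.from_quat(s['st']['tool_rot']).as_matrix()
print('to pot',(r.T@(np.array([.6015,-.0158,s['st']['ee_pos'][2]])-s['st']['ee_pos'])).round(4))
E
```

```text
tcp [0.5003 0.233  0.1654] theta 46.23 z [-1.e-04 -0.e+00 -1.e+00] t 9.65
rim 6935 [-0.001  -0.0001] 0.0316 -0.0179
cap 7719 [-0.0008 -0.0002] 0.0222 -0.0308
knob 2642 [-0.0009 -0.    ] 0.0097 -0.0466
to pot [-0.1097  0.2452 -0.    ]
```

View pics/w3.png

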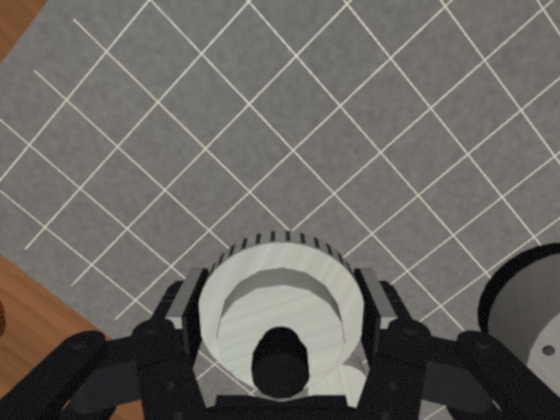

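The lids are held level, centred 1 mm off the tool axis, with the cap on. Carry them slowly.

>>> {"fn": "play_rows", "kwargs": {
  "targets": [
    [0,0,0,-0.0028,0.004,0,0.05],
    [0,0,0,-0.0055,0.008,0,0.05],
    [0,0,0,-0.0083,0.012,0,0.05],
    [0,0,0,-0.0083,0.012,0,0.05],
    [0,0,0,-0.0083,0.012,0,0.05],
    [0,0,0,-0.0083,0.012,0,0.05],
    [0,0,0,-0.0083,0.012,0,0.05],
    [0,0,0,-0.0083,0.012,0,0.05],
    [0,0,0,-0.0083,0.012,0,0.05],
    [0,0,0,-0.0083,0.012,0,0.05],
    [0,0,0,-0.0083,0.012,0,0.05],
    [0,0,0,-0.0083,0.012,0,0.05]
  ]
}}

```text
t: 10.9
ee_pos: [0.5329, 0.0746, 0.1653]
tool_rot: [0.92, 0.393, -0.0, 0.0]
force: [0.0, -0.7, -2.3]
grip_width: 0.0604
grip_force: 54.5
```

>>> {"fn": "play_rows", "kwargs": {
  "targets": [
    [0,0,0,-0.0083,0.012,0,0.05],
    [0,0,0,-0.0083,0.012,0,0.05],
    [0,0,0,-0.0083,0.012,0,0.05],
    [0,0,0,-0.0083,0.012,0,0.05],
    [0,0,0,-0.0083,0.012,0,0.05],
    [0,0,0,-0.0083,0.012,0,0.05],
    [0,0,0,-0.0083,0.012,0,0.05],
    [0,0,0,-0.0083,0.012,0,0.05],
    [0,0,0,-0.0062,0.009,0,0.05],
    [0,0,0,-0.0035,0.005,0,0.05],
    [0,0,0,-0.002,0.003,0,0.05],
    [0,0,0,0,0,0,0.05]
  ]
}}

```text
t: 12.1
ee_pos: [0.5603, -0.0589, 0.1653]
tool_rot: [0.92, 0.392, -0.0, -0.0]
force: [0.6, 0.6, -3.1]
grip_width: 0.0604
grip_force: 54.5
```

Run:
```python
from h import *
s=cam('wrist');tool(s);held(s);save(s,'pics/w4.png')
P=s['P'];r=R.from_quat(s['st']['tool_rot']).as_matrix();Q=(P-s['st']['ee_pos'])@r
for a,b,rr in((.07,.08,.07),(.098,.110,.035)):
    m=(P[...,2]>a)&(P[...,2]<b)&(np.hypot(P[...,0]-.6015,P[...,1]+.0158)<rr)
    c,R0=cv2.minEnclosingCircle(P[m][:,:2].astype(np.float32));c2,_=cv2.minEnclosingCircle(Q[m][:,:2].astype(np.float32))
    print(m.sum(),c,R0,np.median(P[m][:,2]),'tool',np.round(c2,4))
```

```text
tcp [ 0.5603 -0.0589  0.1653] theta 46.22 z [-1.e-04  1.e-04 -1.e+00] t 12.1
rim 6965 [-0.001 -0.   ] 0.0316 -0.0179
cap 7802 [-0.0008 -0.0004] 0.0223 -0.0308
knob 2654 [-0.0005 -0.0005] 0.0095 -0.0466
25266 (0.6014692783355713, -0.015599934384226799) 0.062071096152067184 0.07525765027965355 tool [ 0.0598 -0.0002]
2225 (0.6016743183135986, -0.015776218846440315) 0.028006650507450104 0.1048478174270448 tool [0.0598 0.    ]
```

View pics/w4.png

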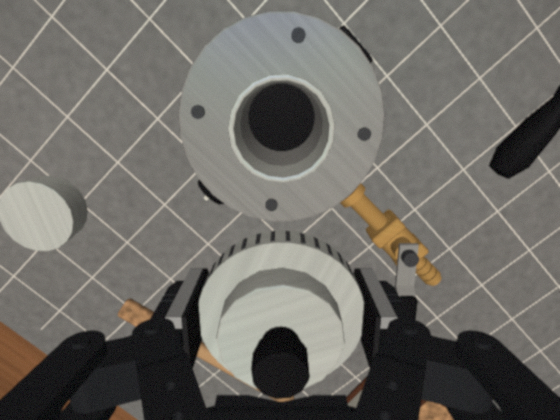

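The pot's mouth is at (281,117), with the gripped lids at (280,310), level and nested. The mouth is 60.8 mm ahead along tool x with no sideways offset.

>>> {"fn": "play_rows", "kwargs": {
  "targets": [
    [0,0,0,0.004,0,0,0.05],
    [0,0,0,0.008,0,0,0.05],
    [0,0,0,0.012,0,0,0.05],
    [0,0,0,0.013,0,0,0.05],
    [0,0,0,0.012,0,0,0.05],
    [0,0,0,0.008,0,0,0.05],
    [0,0,0,0.0038,0,0,0.05],
    [0,0,0,0,0,0.005,0.05],
    [0,0,0,0,0,0.01,0.05],
    [0,0,0,0,0,0.015,0.05],
    [0,0,0,0,0,0.01,0.05],
    [0,0,0,0,0,0.005,0.05]
  ]
}}

```text
t: 13.35
ee_pos: [0.6016, -0.015, 0.1189]
tool_rot: [0.92, 0.392, -0.001, -0.001]
force: [0.4, -0.6, -2.4]
grip_width: 0.0604
grip_force: 54.5
```

>>> {"fn": "play_rows", "kwargs": {
  "targets": [
    [0,0,0,0,0,0,0.05],
    [0,0,0,0,0,0,0.05],
    [0,0,0,0,0,0.003,0.05],
    [0,0,0,0,0,0.003,0.05],
    [0,0,0,0,0,0.003,0.05],
    [0,0,0,0,0,0.0,0.05]
  ]
}}

```text
t: 13.95
ee_pos: [0.6021, -0.0148, 0.1108]
tool_rot: [0.92, 0.393, -0.0, -0.0]
force: [0.6, 0.2, -2.2]
grip_width: 0.0598
grip_force: 54.5
```

>>> {"fn": "play_rows", "kwargs": {
  "targets": [
    [0,0,0,0,0,0.002,0.05],
    [0,0,0,0,0,0.002,0.05],
    [0,0,0,0,0,0.002,0.05],
    [0,0,0,0,0,0.002,0.05],
    [0,0,0,0,0,0.001,0.05],
    [0,0,0,0,0,0.001,0.05],
    [0,0,0,0,0,0,0.05]
  ]
}}

```text
t: 14.65
ee_pos: [0.6023, -0.0148, 0.1012]
tool_rot: [0.92, 0.393, -0.0, -0.0]
force: [-1.0, 0.6, -2.2]
grip_width: 0.0605
grip_force: 54.5
```

>>> {"fn": "play_rows", "kwargs": {
  "targets": [
    [0,0,0,0,0,0.0005,0.05],
    [0,0,0,0,0,0.0005,0.05],
    [0,0,0,0,0,0,0.05]
  ]
}}

```text
t: 14.95
ee_pos: [0.6023, -0.0148, 0.1003]
tool_rot: [0.92, 0.393, -0.0, -0.0]
force: [0.2, -0.3, -2.8]
grip_width: 0.0601
grip_force: 54.5
```

>>> {"fn": "play_rows", "kwargs": {
  "targets": [
    [0,0,0,0,0,0.0005,0.05],
    [0,0,0,0,0,0.0005,0.05],
    [0,0,0,0,0,0.0003,0.05],
    [0,0,0,0,0,0,0.05]
  ]
}}

```text
t: 15.35
ee_pos: [0.6023, -0.0148, 0.0994]
tool_rot: [0.92, 0.393, 0.0, 0.0]
force: [-1.4, 0.9, 1.6]
grip_width: 0.0605
grip_force: 54.8
```

>>> {"fn": "play_rows", "kwargs": {
  "targets": [
    [0,0,0,0,0,0,0.061],
    [0,0,0,0,0,0,0.063],
    [0,0,0,0,0,0,0.066],
    [0,0,0,0,0,0,0.07],
    [0,0,0,0,0,0,0.078],
    [0,0,0,0,0,0,0.0854],
    [0,0,0,0,0,0,0.0854],
    [0,0,0,0,0,0,0.0854],
    [0,0,0,0,0,0,0.0854],
    [0,0,0,0,0,0,0.0854]
  ]
}}

```text
t: 16.35
ee_pos: [0.6023, -0.0148, 0.099]
tool_rot: [0.92, 0.393, 0.0, -0.0]
force: [-0.4, 1.4, -0.5]
grip_width: 0.0857
grip_force: 0.0
```

Run:
```python
from h import *
s=cam('wrist');tool(s)
P=s['P'];r=R.from_quat(s['st']['tool_rot']).as_matrix();Q=(P-s['st']['ee_pos'])@r
V=s['frame'].min(-1);d=np.hypot(P[...,0]-.6015,P[...,1]+.0158)
for n,a,b,rr in(('rim',.112,.122,.036),('cap',.125,.136,.026),('knob',.14,.152,.013)):
    m=(P[...,2]>a)&(P[...,2]<b)&(d<rr)
    if n!='knob': m&=V>110
    if m.sum()<50: print(n,m.sum());continue
    c,R0=cv2.minEnclosingCircle(P[m][:,:2].astype(np.float32));c2,_=cv2.minEnclosingCircle(Q[m][:,:2].astype(np.float32))
    q=P[m];A=np.c_[q[:,:2]-q[:,:2].mean(0),np.ones(len(q))];k=np.linalg.lstsq(A,q[:,2],rcond=None)[0]
    print(n,m.sum(),np.round(c,4),round(R0,4),'z',np.median(q[:,2]).round(4),'slope',k[:2].round(3),'tool',np.round(c2,4))
```

```text
tcp [ 0.6023 -0.0148  0.099 ] theta 46.23 z [ 0.  0. -1.] t 16.35
rim 7003 [ 0.6015 -0.0157] 0.0317 z 0.1173 slope [0.001 0.002] tool [-0.0012  0.0001]
cap 7665 [ 0.6013 -0.015 ] 0.0222 z 0.1302 slope [0.002 0.   ] tool [-0.0008 -0.0006]
knob 2817 [ 0.6015 -0.015 ] 0.0095 z 0.1459 slope [-0.118 -0.127] tool [-0.0007 -0.0004]
```

>>> {"fn": "play_rows", "kwargs": {
  "targets": [
    [0,0,0,0,0,-0.006,0.0854],
    [0,0,0,0,0,-0.012,0.0854],
    [0,0,0,0,0,-0.012,0.0854],
    [0,0,0,-0.0008,-0.0004,-0.012,0.0854],
    [0,0,0,0,0,0,0.06],
    [0,0,0,0,0,0,0.045],
    [0,0,0,0,0,0,0.035],
    [0,0,0,0,0,0,0.028],
    [0,0,0,0,0,0,0.024],
    [0,0,0,0,0,0,0.022]
  ],
  "force": 30
}}

```text
t: 17.4
ee_pos: [0.6014, -0.0151, 0.1407]
tool_rot: [0.92, 0.393, -0.0, -0.0]
force: [-0.5, -0.2, -0.1]
grip_width: 0.022
grip_force: 0.0
```

>>> {"fn": "play_rows", "kwargs": {
  "targets": [
    [0,0,0,0,0,0,0.02],
    [0,0,0,0,0,0,0.018],
    [0,0,0,0,0,0,0.015],
    [0,0,0,0,0,0,0.01],
    [0,0,0,0,0,0,0.005],
    [0,0,0,0,0,0,0.005]
  ]
}}

```text
t: 18.0
ee_pos: [0.6015, -0.0152, 0.1411]
tool_rot: [0.92, 0.393, 0.0, 0.0]
force: [0.4, -1.1, 1.4]
grip_width: 0.0163
grip_force: 29.2
```

>>> {"fn": "play_rows", "kwargs": {
  "targets": [
    [0,0,0,0,0,-0.001,0.005],
    [0,0,0,0,0,-0.002,0.005],
    [0,0,0,0,0,-0.003,0.005],
    [0,0,0,0,0,-0.004,0.005],
    [0,0,0,0,0,-0.006,0.005],
    [0,0,0,0,0,-0.01,0.005],
    [0,0,0,0,0,-0.015,0.005],
    [0,0,0,0,0,-0.018,0.005],
    [0,0,0,0,0,-0.018,0.005],
    [0,0,0,0,0,-0.014,0.005],
    [0,0,0,0,0,-0.008,0.005],
    [0,0,0,0,0,-0.003,0.005]
  ]
}}

```text
t: 19.2
ee_pos: [0.6016, -0.0151, 0.2442]
tool_rot: [0.92, 0.393, 0.001, 0.0]
force: [0.0, -0.9, -1.1]
grip_width: 0.0165
grip_force: 29.3
```

>>> {"fn": "play_rows", "kwargs": {
  "targets": [
    [0,0,0,0,0,0,0.005],
    [0,0,0,0,0,0,0.005],
    [0,0,0,0,0,0,0.005],
    [0,0,0,0,0,0,0.005],
    [0,0,0,0,0,0,0.005]
  ]
}}

```text
t: 19.7
ee_pos: [0.6014, -0.0151, 0.2428]
tool_rot: [0.92, 0.393, -0.0, -0.0]
force: [0.1, -1.0, -1.5]
grip_width: 0.0161
grip_force: 29.3
```

Run:
```python
from h import *
s=cam('wrist');tool(s);t=cam('scene')
save(s,'pics/w5.png');save(t,'pics/s5.png',crop=(170,110,330,260),k=4)
print(s['st']['grip_width'],s['st']['grip_force']);lever(cam('top'))
P=t['P'];d=np.hypot(P[...,0]-.6015,P[...,1]+.0158)
for a,b in((.11,.12),(.121,.13)):
    m=(P[...,2]>a)&(P[...,2]<b)&(d<.036);print(m.sum(),np.median(P[m],0))
```

```text
tcp [ 0.6014 -0.0151  0.2428] theta 46.23 z [-5.e-04  1.e-04 -1.e+00] t 19.7
0.01612630676931516 29.27418351173401
lever n 102 z 0.0903 mean [ 0.5662 -0.173 ] ends [[ 0.5834 -0.1538]
 [ 0.549  -0.1922]] ang 48.08000000000001
190 [ 0.60448455 -0.00833132  0.11657767]
64 [ 0.60133702 -0.01455537  0.12445179]
```

View pics/s5.png

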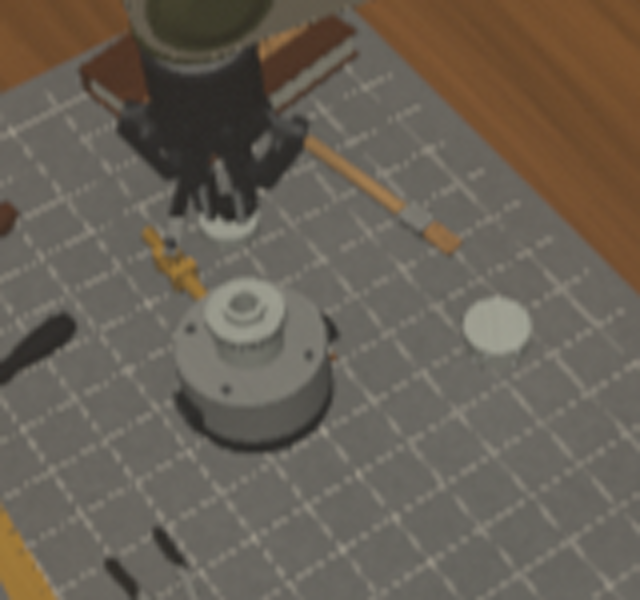

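View pics/w5.png

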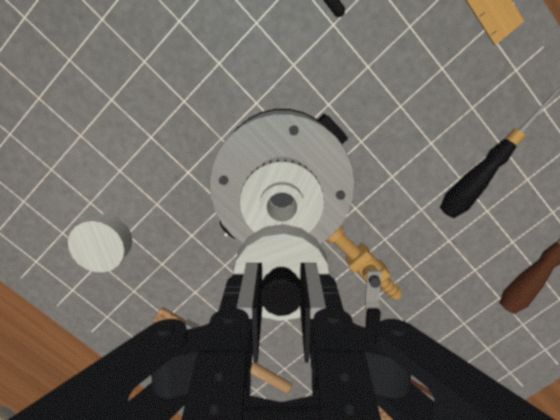

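The scene view shows the brush lid seated level on the collar at (245,310), with the cap held above it at (230,220). The wrist view agrees: the cap's knob is between the pads at (282,290) and the lid is at (282,200). Handing in.

```bash
python3 -c "
from workcell import close_job
print(close_job())"
```

```text
the job is handed in; nothing more can be done
None
```

The job is handed in after about 20 s of the 69 s allowed: the valve lever measured about 0.80 rad (0.785 wanted), the brush lid sat level and fully home in the pot's mouth, and the dust cap is held about 10 cm above it; the hand-in returned no verdict.

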